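# Hang a dial gauge on the hidden-height pin in a dry cabinet through its roof hatch

## Robot

A 6-joint arm with a two-finger parallel gripper is mounted at the origin on a cart in front of the work surface, level with it; the furniture and walls round the work are solid. World frame = base frame: x ahead of the robot, y to its left, z up, the work surface at z = 0. Lengths are in mm, angles in rad, forces in N, time in s.
With the tool pointing down it reaches from about 300 to 775 mm from the base axis. Payload 14.6 kg.
Tool frame: the origin (TCP) lies on the centre line of the jaws, within the pads' length; the fingertips stand 19 mm ahead of it and the grasp point (between the pads) is the TCP (bot.tip_reach is the distance from the TCP to the fingertips, in mm); y points along the fingers, x is the direction in which the jaws open and shut, and the axes are right-handed (so a half turn about y gives the same grasp; the last joint's range is limited). The gripper opens to 85 mm and grips with 20 to 120 N. Pads are 22 mm wide; open, the fingers measure 114 mm over their backs; the gripper's body (76 mm by 85 mm) begins 54 mm behind the grasp point. The pads swing forward as they close: fully open they stand 13 mm farther back than shut.
Start: joints at [1.194, 0.3, 1.521, -0, 1.321, -0.067], TCP at [167.675, 523.808, 250.281] pointing down, gripper open.
Joint ranges: [-3.03, 3.03], [-0.79, 2.21], [0.23, 2.52], [-1.04, 4.18], [0, 3.07], [-2.55, 2.55]. Speed limits (rad/s): [2.22, 2.22, 2.57, 3.14, 3.14, 3.14].

## Interface

Orientations are given as a unit quaternion [w, x, y, z].
In Python, from rig import bot gives the robot as it stands. Calls block until the motion is done:
- bot.move_to(position, orientation): joint-space move of the TCP to a pose.
- bot.servo_line(position, attitude=None, speed=150, until_force=None): straight line of the TCP; attitude=None keeps the orientation; speed is the mean speed in mm/s. With until_force (N) it stops when the force on the tool has changed by that much, and returns True; else False.
- bot.move_joints(angles): joint-space move.
- bot.move_gripper(opening, grip_force=None): finger opening in mm; grip_force is the grip in N (None keeps the last); returns when the fingers have stopped.
- bot.dwell(seconds).
- bot.ik(position, orientation): joint angles nearest the present ones, or None.
- bot.read_state(): the state.
- bot.read_camera(name): name is "scene" or "top"; returns a dict with "image" (480x640x3 uint8, blue, green, red), "depth" (480x640 float32, mm along the optical axis (not along the pixel's ray), 0 where there is no reading), "fovy" (degrees; the focal length in pixels is half the picture's height over the tangent of half this angle, whatever the lens; pixels are square), "cx", "cy" (the principal point, pixels), "eye" and "attitude" of the camera in the world. Camera axes: x right, y down, z forward; pixel columns grow to the right and rows downward; lengths in mm; the calibration is good to about 2 mm. A picture is of the moment at which its call begins.
A pose or a line that the arm cannot do raises bot.MotionError and nothing moves.
- bot.finish_job(): hands the job in, once; it reports no verdict.
The state is a dict: "clock": time; "joint_positions": joint angles; "qvel": joint speeds; "effort": joint torques, N m; "ee_pos": TCP position; "tool_rot": TCP orientation; "ft_force": force on the tool from outside, world axes, zero at the start; "moment": the same for the moment, N m; "grip_width": finger opening in mm.
Only numpy, scipy, OpenCV 4.12 (cv2) and the standard library are available. Lean on these libraries where they do the work, as an engineer would, in place of code of your own. Each camera call takes 0.05 s, during which the arm holds its last target.

## Task

Take the dial gauge out of its stand by the handle, lower it through the narrow hatch in the dry cabinet's roof without touching the hatch frame, and feel gently for the sprung hanging pin inside until the gauge's eye slips over it. Before letting go, tug the gauge down on the pin with about 8 N (never over 16 N) to be sure that it has caught, then leave the gauge hanging by its eye on the pin, still and upright, clear of the floor and let go, and leave the other things on the worktop where they are.

Things in the scene. Friction and masses are not known exactly. Their poses are not given: they have to be found in the camera images.
- gauge: Loose dial gauge on a hanging plate, 130 g, 172 mm tall, upright in its stand. Origin: middle of the back plate's lower edge; z up the plate, y across it, the dial looks to -x. Plate 4 mm thick (x -2 to 2), flat behind, 32 mm wide for z 0 to 80. Dial: 40 mm disc in front of it, x -14 to -2, centre z 20. Above: a strip 16 mm wide, 4 mm thick, to z 124, then the handle.
- gauge_eye (a point): Centre of the gauge's eye, 60 mm above the gauge's origin: a square hole through the plate along x, 16 mm wide (y) and 16 mm tall (gauge z 52 to 68 mm).
- gauge_handle (a point): Point to grip in the gauge's black handle, 152 mm above the gauge's origin. The handle is 14 mm thick (x), 24 mm wide (y), gauge z 124 to 172 mm. Gripped across its 14 mm thickness (fingers closing along the gauge's x) it is held stiffly against pushes in x.
- stand: Fixed grey block. Origin: centre of its underside. Base plate 80 x 90 mm; in a pocket with four walls, which rise to 28 mm above the worktop, the gauge's foot stands 6 mm above the worktop with 2 to 5 mm play. Draw the gauge straight up.
- cabinet: Fixed grey sheet-metal dry cabinet with a clear window in front (-x) and a hatch in its roof. Origin at the underside, z up. Outside x -62 to 68, y -62 to 62 mm, 140 mm tall; inner floor at z 5 mm, back wall's inner face at x 63 mm. A sprung hanging pin stands out from the back wall inside (see pin_mid). Over 16 N between gauge and cabinet or pin is too much.
- pin_mid (a point): Cabinet x 10, y 0, z 102 mm: where the pin's tip would be at MID height. The pin points to -x; its tip is at this x and y, but its height is set anywhere from 14 mm below to 14 mm above this point and is not reported: feel for it, e.g. press the plate's flat back lightly on the tip and slide the gauge down till the head springs through the eye and the eye's upper edge rests on the shaft.
- pin_shaft (a point): Cabinet x 28, y 0, z 102 mm, middle of the pin's shaft were it at MID height. Shaft 6 mm thick, cabinet x 14 to 42 mm, ending at a carriage 24 mm wide, 20 mm high. At the free end a head 11 mm wide, 4 mm long (x 10 to 14) with a tapered nose. Pushed at the tip, the pin gives towards +x up to 20 mm at 0.2 N per mm and springs back; up, down and sideways it is rigid.
- hatch_frame: The cabinet's roof with the hatch frame; same origin and axes as the cabinet. The opening runs from x -42 to 38 mm and y -28 to 28 mm; roof z 135 to 140 mm, a rim round the opening rises to z 144 mm. Nothing may touch it; the hanging gauge's handle stays above it.
- beaker: Bystander: clear 250 ml beaker, 80 mm wide, 113 mm tall. Origin at the centre of its underside. Leave alone.
- flask: Bystander: clear volumetric flask, 60 mm wide, 168 mm tall. Origin at the centre of its underside. Leave alone.
- tape: Bystander: roll of masking tape lying flat, 66 mm wide, 19 mm high. Origin at the centre of its underside. Leave alone.
- vial: Bystander: small glass vial with a black cap, 15 mm wide, 46 mm tall. Origin at the centre of its underside. Leave alone.
- tweezers: Bystander: steel tweezers lying flat, 122 mm long, 10 mm high. Origin at the centre of its underside. Leave alone.
- spanner: Bystander: open-ended spanner lying flat, 144 mm long, 5 mm high. Origin at the centre of its underside. Leave alone.
Mind the look-alikes: they are no part of the job. What is meant by the gauge is not blue, and is the smaller of those in its own colour.

How it is judged:
By the outcome, as a careful person would: the job done as asked, in the order asked, and still so for the second after the job is handed in, with the robot touching nothing.
It also fails if it takes over 56 s, if anything falls off the work surface, if the arm or the gripper's body presses on something with over 40 N, if the wrist force passes 120 N, or if a joint passes its speed limit or range.

## Working session

There is one attempt and no reset: what is moved stays moved. The work goes in short steps, each a Python script; the robot and the scene stay as the last script left them, time stands still between calls to the robot, and variables do not carry over. Pictures are saved under pics/ and viewed, and the job is handed in when it is done.

```bash
ls; mkdir -p pics; python3 - <<'E'
from rig import bot
import cv2,numpy as np
for n in("scene","top"):
    c=bot.read_camera(n); cv2.imwrite(f"pics/{n}0.png",c["image"]); np.savez(f"pics/{n}0.npz",**c)
    print(n,c["fovy"],c["cx"],c["cy"],c["eye"],c["attitude"])
s=bot.read_state();print(s["clock"],s["tool_rot"],s["ft_force"],s["grip_width"])
E
```

```text
pics
scene 49.50495151780683 322.9380113658816 236.63800674514806 [-246.8464896  -722.55412904  872.56770363] [-0.41124948  0.82475887 -0.34832951  0.17121103]
top 54.460685389515646 324.8940231838048 233.7347497768874 [ 198.07308366  -19.56474766 1381.17423284] [-0.08149449  0.73595707 -0.66771204  0.07672334]
0.1 [-0.57095478  0.57135842  0.41654201 -0.41719653] [-0.6726622   0.10551362 -0.71543453] 85.24194253245062
```

View pics/scene0.png

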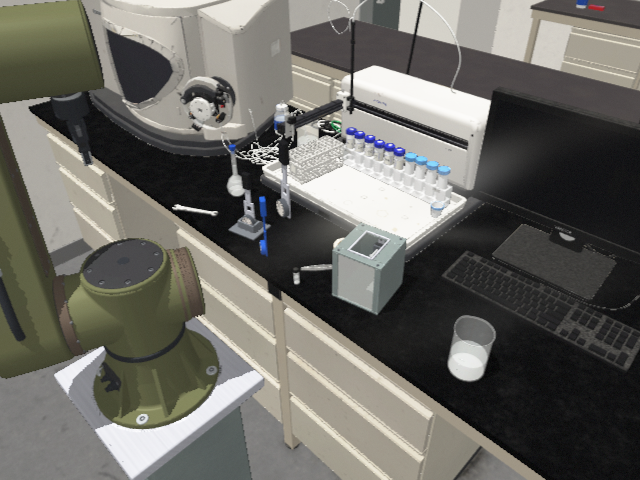

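View pics/top0.png

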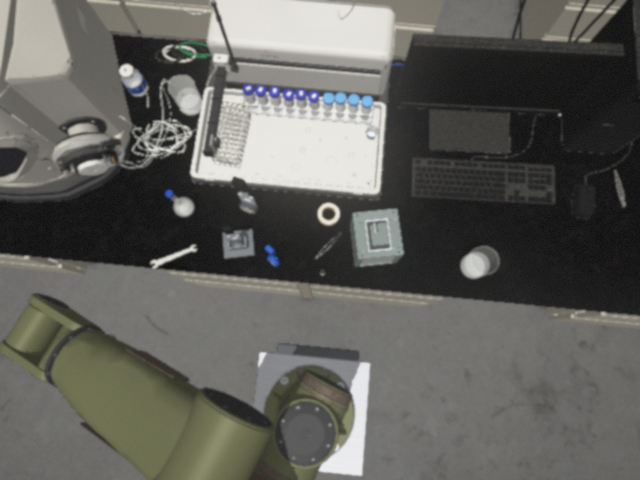

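```bash
cat > h.py <<'E'
import numpy as np
from scipy.spatial.transform import Rotation as R
def load(n): return dict(np.load(f"pics/{n}.npz"))
def rot(q): return R.from_quat([q[1],q[2],q[3],q[0]])
def unproj(c,u=None,v=None):
    d=c["depth"];H,W=d.shape;f=H/2/np.tan(np.radians(c["fovy"])/2)
    if u is None: u,v=np.meshgrid(np.arange(W),np.arange(H))
    z=d[v,u];p=np.stack([(u-c["cx"])/f*z,(v-c["cy"])/f*z,z],-1)
    return rot(c["attitude"]).apply(p.reshape(-1,3)).reshape(p.shape)+c["eye"]
def proj(c,P):
    f=c["image"].shape[0]/2/np.tan(np.radians(c["fovy"])/2)
    q=rot(c["attitude"]).inv().apply(np.atleast_2d(P)-c["eye"])
    return np.c_[q[:,0]/q[:,2]*f+c["cx"],q[:,1]/q[:,2]*f+c["cy"]]
E
python3 - <<'E'
from h import *;import cv2
c=load("scene0");im=c["image"]
a=cv2.resize(im[130:270,200:320],None,fx=5,fy=4.2857,interpolation=2)
a=cv2.resize(im[130:270,210:310],None,fx=4.2,fy=4.2,interpolation=2)
t=load("top0")["image"];b=cv2.resize(t[170:270,215:305],None,fx=4.2,fy=4.2,interpolation=2)
cv2.imwrite("pics/crop_s.png",a);cv2.imwrite("pics/crop_t.png",b)
E
```

```text
(no output)
```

View pics/crop_s.png

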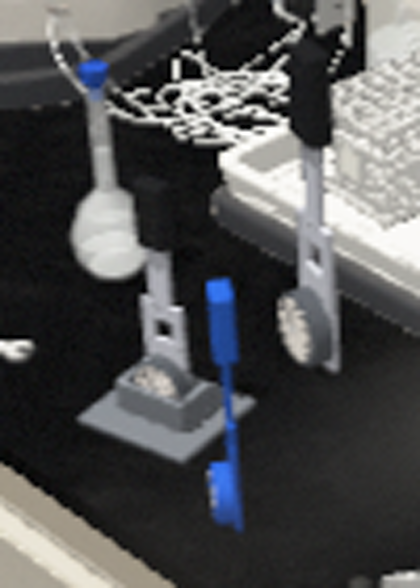

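View pics/crop_t.png

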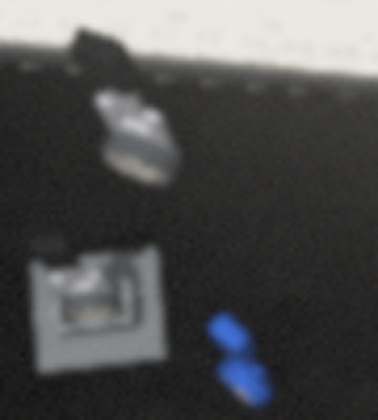

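Candidates: grey gauge in the stand (scene 246,205), taller free-standing grey gauge (284,180) and blue gauge (264,225). The one in the stand is grey and the smaller of the two grey ones, so it is the target. The crop confirms it. Next I fit the geometry.

```bash
python3 - <<'E'
from h import *;import cv2
np.set_printoptions(precision=1,suppress=True,linewidth=150)
s=load("scene0");t=load("top0")
Ps=unproj(s);Pt=unproj(t)
# table height check
for c,P in((s,Ps),(t,Pt)):
    m=(P[...,0]>330)&(P[...,0]<560)&(abs(P[...,2])<15)&(P[...,1]<-200)&(P[...,1]>-300)&(c["depth"]>0)
    print("table z",np.median(P[m][:,2]),m.sum())
# stand in top crop
for nm,(u0,u1,v0,v1) in dict(stand=(222,256,226,258),cab=(348,406,205,268)).items():
    P=Pt[v0:v1,u0:u1].reshape(-1,3)
    for a,b in((2,15),(20,35),(36,110),(110,137),(137,150),(150,190)):
        q=P[(P[:,2]>a)&(P[:,2]<b)]
        if len(q)>3: print("top",nm,a,b,len(q),np.percentile(q,[1,50,99],axis=0).ravel())
for nm,(u0,u1,v0,v1) in dict(stand=(228,262,172,240),cab=(330,408,222,312)).items():
    P=Ps[v0:v1,u0:u1].reshape(-1,3)
    for a,b in((2,15),(20,32),(36,80),(80,120),(120,137),(137,150),(150,190)):
        q=P[(P[:,2]>a)&(P[:,2]<b)&(P[:,0]<600)]
        if len(q)>3: print("scene",nm,a,b,len(q),np.percentile(q,[1,50,99],axis=0).ravel())
E
```

```text
table z 0.6464099933266425 2958
table z 0.3363293479612821 1895
top stand 2 15 526 [412.3 211.    2.1 447.1 251.4   6.2 510.4 312.1  12.9]
top stand 20 35 123 [433.6 234.3  20.2 448.4 254.   27.1 475.2 292.5  34. ]
top stand 36 110 119 [446.1 245.3  36.  459.  263.3  49.1 466.7 280.8 104.3]
top stand 110 137 8 [454.6 254.9 111.1 460.3 260.7 124.9 470.4 272.2 135.7]
top stand 137 150 11 [455.2 253.  139.2 457.1 260.4 140.9 463.1 273.1 149.6]
top stand 150 190 68 [455.  253.3 150.7 460.3 263.2 175.1 469.  275.6 182. ]
top cab 2 15 770 [ 421.3 -236.2    2.   518.  -154.2    4.9  619.1  -59.9   13.3]
top cab 20 35 65 [ 421.9 -206.9   20.5  444.1 -123.8   27.6  564.1  -67.1   34.6]
top cab 36 110 316 [ 421.7 -209.2   37.7  443.2 -128.4   81.5  544.7  -66.1  109.3]
top cab 110 137 201 [ 421.7 -207.1  110.4  484.2 -118.8  135.2  566.8  -67.5  137. ]
top cab 137 150 1421 [ 427.7 -205.8  137.1  497.1 -135.9  141.   565.6  -72.1  147.4]
top cab 150 190 5 [ 450.3 -162.3  150.3  529.9 -159.2  150.7  538.  -122.4  151.8]
scene stand 2 15 607 [397.5 210.8   2.  455.7 287.9   4.9 593.4 438.6  14.6]
[... 289 characters left out ...]
129.6 469.6 273.5 135.9]
scene stand 137 150 48 [407.7 137.6 137.7 458.2 257.  143.5 472.2 274.  149.7]
scene stand 150 190 140 [408.  136.3 150.1 458.6 256.  167.4 473.8 273.7 180.8]
scene cab 2 15 548 [ 388.6 -245.4    2.   444.4 -170.8    4.1  595.2   59.7   14.8]
scene cab 20 32 281 [ 422.4 -213.4   20.1  443.4 -173.5   25.6  583.8   27.2   31.8]
scene cab 36 80 1122 [ 422.3 -212.4   36.6  444.4 -167.1   60.   567.7  -72.6   79.8]
scene cab 80 120 1227 [ 422.2 -212.3   80.5  445.9 -154.7  100.7  567.2  -74.9  119.6]
scene cab 120 137 403 [ 422.1 -212.8  120.1  442.7 -181.2  128.   567.8  -93.5  136.9]
scene cab 137 150 1524 [ 426.7 -208.6  137.3  493.1 -146.7  140.9  566.8  -74.2  146.3]
```

```bash
python3 - <<'E'
from h import *;import cv2
s=load("scene0");t=load("top0")
a=cv2.resize(s["image"][215:315,325:415],None,fx=6,fy=6,interpolation=2)
b=cv2.resize(t["image"][200:272,342:412],None,fx=6,fy=6,interpolation=2)
b=cv2.copyMakeBorder(b,0,600-b.shape[0],0,0,0)
o=np.hstack([a,b]);o=cv2.resize(o,None,fx=.8,fy=.8);print(o.shape)
cv2.imwrite("pics/cab.png",o)
E
```

```text
(480, 768, 3)
```

View pics/cab.png

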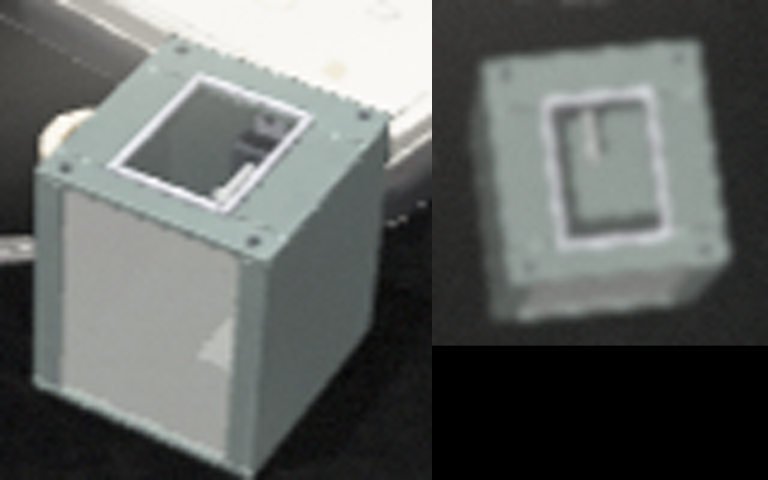

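```bash
cat > fit.py <<'E'
from h import *;import cv2
from scipy.optimize import minimize
np.set_printoptions(precision=2,suppress=True,linewidth=150)
def ray(c,uv,z):
    f=480/2/np.tan(np.radians(c["fovy"])/2)
    d=rot(c["attitude"]).apply(np.c_[(uv[:,0]-c["cx"])/f,(uv[:,1]-c["cy"])/f,np.ones(len(uv))])
    return c["eye"]+d*((z-c["eye"][2])/d[:,2])[:,None]
for n in("scene0","top0"):
    c=load(n);P=unproj(c)
    m=(np.abs(P[...,2]-140.5)<6)&(P[...,0]>410)&(P[...,0]<585)&(P[...,1]<-50)&(P[...,1]>-230)
    for zz,sel in((140,m),):
        q=P[m][:,:2].astype(np.float32);
        print(n,"roof minarea",cv2.minAreaRect(q))
    # white rim
    hi=cv2.resize(c["image"],None,fx=4,fy=4,interpolation=cv2.INTER_CUBIC)
    g=hi.min(2); big=cv2.resize(m.astype(np.uint8),None,fx=4,fy=4,interpolation=0)
    big=cv2.erode(cv2.morphologyEx(big,cv2.MORPH_CLOSE,np.ones((120,120))),np.ones((17,17)))
    th=(g>175 if n=="scene0" else g>165)&(big>0)
    l,lab,st,_=cv2.connectedComponentsWithStats(th.astype(np.uint8));k=1+np.argmax(st[1:,4]);mm=(lab==k)
    v,u=np.nonzero(mm);
    X=ray(c,np.c_[(u+.5)/4-.5,(v+.5)/4-.5],144.)[:,:2].astype(np.float32)
    print(" rim px",len(u),u.min()/4,u.max()/4,v.min()/4,v.max()/4,"rect",cv2.minAreaRect(X),"mean",X.mean(0))
    # front & right faces: plane fit in scene
    if n=="scene0":
        for nm,sel in(("front",(P[...,0]<440)&(P[...,0]>405)&(P[...,1]<-95)&(P[...,1]>-200)),("right",(P[...,1]<-185)&(P[...,1]>-225)&(P[...,0]>445)&(P[...,0]<555))):
            sel=sel&(P[...,2]>20)&(P[...,2]<128);q=P[sel]
            for _ in range(4):
                mu=q.mean(0);w=np.linalg.svd(q-mu)[2][2] if len(q)<3000 else None
                r=abs((q-mu)@w);q=q[r<max(2.5*np.median(r),1.)]
            print(nm,len(q),mu,w,np.degrees(np.arctan2(w[1],w[0])))
E
python3 fit.py
```

```text
scene0 roof minarea ((497.6063232421875, -140.34768676757812), (134.63552856445312, 125.10951232910156), 11.336447715759277)
 rim px 4780 347.0 391.0 226.25 259.25 rect ((496.5579528808594, -130.81854248046875), (103.6525650024414, 85.09949493408203), 10.720450401306152) mean [ 501.78 -134.78]
front 875 [ 432.41 -132.91   76.07] [0.98 0.21 0.  ] 12.19859535419604
right 583 [ 497.44 -202.76   75.97] [-0.19  0.98  0.  ] 101.10920381257107
top0 roof minarea ((496.64459228515625, -138.6741485595703), (131.29751586914062, 124.19889831542969), 11.365425109863281)
 rim px 3800 364.5 393.0 217.25 252.25 rect ((491.5404052734375, -141.0714874267578), (94.47981262207031, 69.72667694091797), 11.63463020324707) mean [ 492.04 -142.74]
```

```bash
cat > ov.py <<'E'
from h import *;import cv2,sys
np.set_printoptions(precision=1,suppress=True,linewidth=150)
O=np.array([494.2,-140.1,0]);yaw=np.radians(11.35)
A=np.array([[np.cos(yaw),-np.sin(yaw),0],[np.sin(yaw),np.cos(yaw),0],[0,0,1]])
def poly(x0,x1,y0,y1,z): return np.array([[x0,y0,z],[x1,y0,z],[x1,y1,z],[x0,y1,z]])@A.T+O
outs=[]
for n,(u0,u1,v0,v1) in(("scene0",(325,415,215,315)),("top0",(342,412,200,272))):
    c=load(n);k=6
    a=cv2.resize(c["image"][v0:v1,u0:u1],None,fx=k,fy=k,interpolation=2)
    for pl,col in((poly(-62,68,-62,62,140),(0,0,255)),(poly(-42,38,-28,28,144),(0,255,0)),(poly(-62,68,-62,62,0),(255,0,255))):
        q=(proj(c,pl)-[u0,v0]+.5)*k
        cv2.polylines(a,[np.round(q).astype(int)],True,col,1,cv2.LINE_AA)
    outs.append(cv2.copyMakeBorder(a,0,600-a.shape[0],0,0,0))
    P=unproj(c);q=((P-O)@A)
    m=(q[...,0]>-40)&(q[...,0]<50)&(abs(q[...,1])<26)&(q[...,2]>80)&(q[...,2]<128)
    v,u=np.nonzero(m)
    r=np.c_[u,v,q[m]];print(n);print(r[np.argsort(r[:,2])][:70])
cv2.imwrite("pics/ov%s.png"%sys.argv[1],cv2.resize(np.hstack(outs),None,fx=.8,fy=.8))
E
python3 ov.py 0
```

```text
scene0
[[369.  255.    9.8   2.  102.6]
 [371.  257.   10.9  -3.   98. ]
 [370.  256.   11.2  -0.   99.5]
 [369.  256.   12.    2.9  97.7]
 [370.  257.   12.2   0.3  95.7]
 [370.  255.   12.5   0.8 101.3]
 [371.  256.   12.6  -2.   99.4]
 [371.  255.   14.7  -0.8 100.5]
 [370.  254.   15.    2.2 102. ]
 [372.  255.   15.1  -3.1 101.2]
 [372.  254.   17.7  -1.7 101.8]
 [371.  254.   19.    1.6  99.5]
 [373.  254.   21.2  -2.6  99.9]
 [372.  253.   22.1   0.6 100.9]
 [373.  253.   23.2  -1.4 101. ]
 [373.  252.   26.4   0.3 101.1]
 [374.  253.   27.2  -2.1  98.6]
 [374.  252.   28.2  -1.4 100.6]
 [374.  251.   30.2  -0.2 101.8]
 [375.  252.   30.6  -2.8  99.7]
 [375.  251.   34.8  -0.6  98.9]
 [376.  251.   35.2  -3.   99.7]
 [375.  250.   35.3  -0.2 101.4]
 [376.  250.   35.7  -2.6 102.2]
 [374.  248.   38.    4.1 103.8]
 [374.  246.   39.6   5.3 108.3]
 [376.  249.   40.2  -0.2 101.1]
 [374.  250.   40.7   5.1  95.5]
 [375.  247.   41.2   3.3 105.1]
 [377.  250.   41.6  -2.4  98.2]
 [377.  247.   41.7  -1.8 106.9]
 [379.  248.   41.7  -7.1 106.1]
 [374.  247.   41.8   6.2 103.4]
 [37
[... 2041 characters left out ...]
105.4]
 [374.  223.   40.8  -0.   99.6]
 [376.  222.   41.2  -4.9 107.7]
 [376.  223.   41.2  -6.2  95.5]
 [374.  222.   41.6   0.8 108.3]
 [373.  222.   41.6   3.8 109.3]
 [377.  223.   41.7  -9.5  92.4]
 [377.  222.   42.2  -8.5 102.2]
 [372.  223.   42.3   5.1  95.6]
 [375.  222.   42.5  -2.7 103.5]
 [372.  222.   42.7   6.1 105.9]
 [375.  223.   43.1  -4.4  88.8]
 [371.  223.   43.2   7.6  93.3]
 [370.  222.   43.5  11.6 105.2]
 [371.  222.   43.5   8.6 103.9]
 [377.  221.   44.2  -8.3 106.2]
 [378.  221.   44.3 -11.3 104.6]
 [373.  221.   44.3   3.5 110.4]
 [374.  221.   44.3   0.5 108.9]
 [375.  221.   44.4  -2.4 107.7]
 [376.  221.   44.7  -5.6 105.3]
 [369.  222.   47.4  12.5  90.1]]
```

View pics/ov0.png

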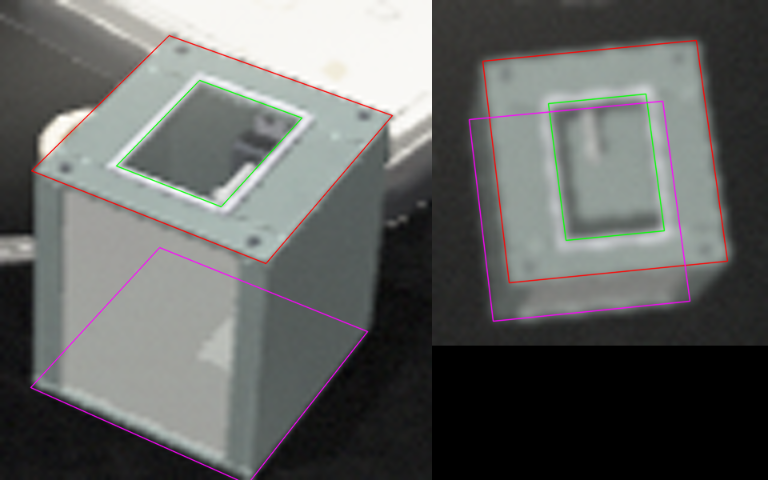

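```bash
python3 - <<'E'
from h import *;import cv2
np.set_printoptions(precision=1,suppress=True,linewidth=150)
for n in("scene0","top0"):
    c=load(n);P=unproj(c);hsv=cv2.cvtColor(c["image"],cv2.COLOR_BGR2HSV)
    roi=(P[...,0]>400)&(P[...,0]<525)&(P[...,1]>200)&(P[...,1]<325)
    base=roi&(P[...,2]>3)&(P[...,2]<12)
    # largest rect of base pixels
    l,lab,st,_=cv2.connectedComponentsWithStats(base.astype(np.uint8));k=1+np.argmax(st[1:,4])
    print(n,"base",cv2.minAreaRect(P[lab==k][:,:2].astype(np.float32)))
    w=roi&(abs(P[...,2]-28)<3);print(" walls",w.sum(),cv2.minAreaRect(P[w][:,:2].astype(np.float32)))
    near=roi&(P[...,0]<490)&(P[...,0]>445)&(P[...,1]>235)&(P[...,1]<290)
    hd=near&(P[...,2]>133)&(P[...,2]<176);q=P[hd]
    print(" handle",hd.sum(),q.mean(0),cv2.minAreaRect(q[:,:2].astype(np.float32)))
    tp=near&(P[...,2]>174)&(P[...,2]<186);q=P[tp]
    if tp.sum()>5: print(" handletop",tp.sum(),q.mean(0),cv2.minAreaRect(q[:,:2].astype(np.float32)),np.percentile(P[near][:,2],99))
    if n=="scene0":
        for a,b in((54,84),(90,128),(132,174)):
            s=near&(P[...,2]>a)&(P[...,2]<b);q=P[s]
            for _ in range(4):
                mu=q.mean(0);ww=np.linalg.svd(q-mu,full_matrices=False)[2][2];r=abs((q-mu)@ww);q=q[r<max(1.5,2.5*np.median(r))]
            print(" plane",a,b,len(q),mu,ww,np.degrees(np.arctan2(ww[1],ww[0])))
# neighbours heights above 100 in region
P=unproj(load("scene0"));
for nm,(u0,u1,v0,v1) in dict(blue=(256,270,192,258),big=(272,294,135,222),flask=(222,246,140,200)).items():
    q=P[v0:v1,u0:u1].reshape(-1,3);q=q[(q[:,2]>15)&(q[:,2]<260)];
    h=q[q[:,2]>np.percentile(q[:,2],60)]
    print(nm,np.percentile(q,[2,50,98],axis=0).ravel(),"up",np.median(h,0))
E
```

```text
scene0 base ((450.4694519042969, 264.1512756347656), (88.50104522705078, 104.45149230957031), 23.40653419494629)
 walls 92 ((454.37725830078125, 262.324462890625), (37.08708572387695, 58.94775390625), 18.160024642944336)
 handle 130 [460.8 260.1 155.8] ((461.9277038574219, 263.2257385253906), (19.130640029907227, 26.335784912109375), 33.212215423583984)
 handletop 33 [462.8 262.8 177.6] ((464.42529296875, 264.1947937011719), (23.40521240234375, 21.192771911621094), 51.021244049072266) 179.66116132901013
 plane 54 84 67 [461.8 263.2  70.2] [1.  0.2 0.1] 11.148963588024234
 plane 90 128 57 [462.3 263.2 108. ] [-1.  -0.3  0. ] -163.0465766233115
 plane 132 174 98 [459.6 260.8 154.1] [0.9 0.4 0. ] 21.65441025505947
top0 base ((456.9066162109375, 264.2289123535156), (91.04531860351562, 95.25259399414062), 15.605036735534668)
 walls 74 ((454.7107849121094, 263.6943054199219), (34.48627853393555, 56.363670349121094), 14.387652397155762)
 handle 53 [460.  261.7 157.6] ((463.7146301269531, 264.6066589355469), (16.281354904174805, 22.794757843017578), 8.639785766601562)
 handletop 43 [462.8 264.6 177.8] ((463.0150146484375, 264.8582763671875), (14.101507186889648, 21.735572814941406), 5.946080207824707) 181.46822937751963
blue [398.7 131.3  17.  412.7 138.9  88.3 474.3 241.4 173.7] up [414.7 137.8 157.8]
big [553.9 218.2  17.3 580.  254.2  63.5 731.2 417.6 237.8] up [575.4 236.1 180.4]
flask [455.5 262.3  16.8 545.3 431.9  52.1 746.8 661.8 176. ] up [542.9 428.4 132.7]
```

```bash
cat > ovg.py <<'E'
from h import *;import cv2,sys
G=np.array([float(sys.argv[1]),float(sys.argv[2]),6]);yaw=np.radians(float(sys.argv[3]))
S=np.array([float(sys.argv[4]),float(sys.argv[5]),0])
A=np.array([[np.cos(yaw),-np.sin(yaw),0],[np.sin(yaw),np.cos(yaw),0],[0,0,1]])
def poly(x0,x1,y0,y1,z,O): return np.array([[x0,y0,z],[x1,y0,z],[x1,y1,z],[x0,y1,z]])@A.T+O
def pz(x,y,z0,z1): return np.array([[x,-y,z0],[x,y,z0],[x,y,z1],[x,-y,z1]])@A.T+G
outs=[]
for n,(u0,u1,v0,v1) in(("scene0",(222,278,164,248)),("top0",(212,268,186,270))):
    c=load(n);k=7
    a=cv2.resize(c["image"][v0:v1,u0:u1],None,fx=k,fy=k,interpolation=2)
    for pl,col in((poly(-40,40,-45,45,5,S),(0,0,255)),(poly(-7,7,-12,12,172,G),(0,255,0)),(poly(-7,7,-12,12,124,G),(0,255,0)),(pz(-2,8,52,68),(255,255,0)),(pz(-2,16,24,80),(255,0,255)),(pz(-2,8,80,124),(255,0,255))):
        q=(proj(c,pl)-[u0,v0]+.5)*k
        cv2.polylines(a,[np.round(q).astype(int)],True,col,1,cv2.LINE_AA)
    outs.append(a)
cv2.imwrite("pics/og_%s.png"%sys.argv[6],np.hstack(outs))
E
python3 ovg.py 463.5 264 14 455 264 a
```

```text
(no output)
```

View pics/og_a.png

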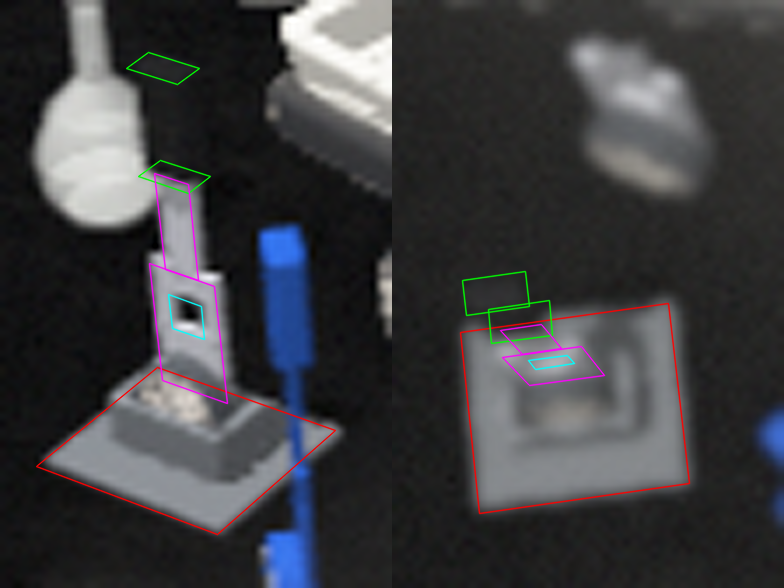

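```bash
sed -i 's/a=cv2.resize(c\["image"\]/a=cv2.resize((np.clip(c["image"]\/255.,0,1)**.45*255).astype(np.uint8)/' ovg.py; python3 ovg.py 464 262 13 456 262 b
```

```text
(no output)
```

View pics/og_b.png

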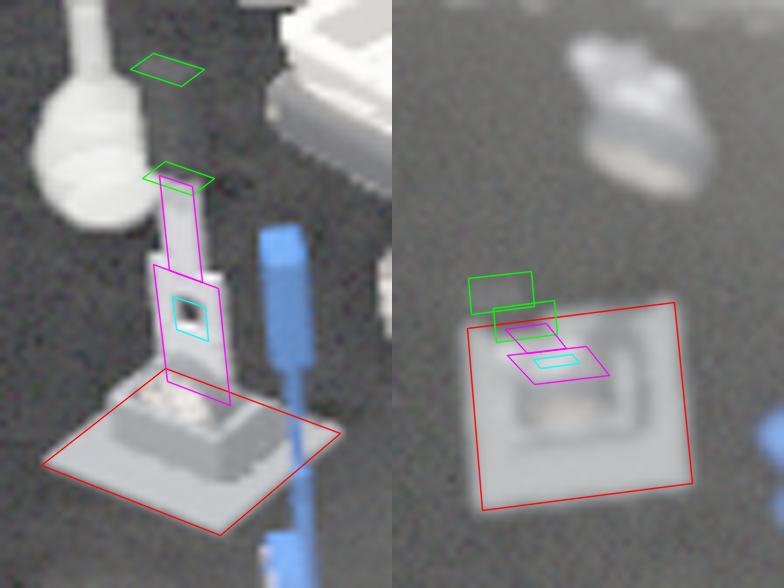

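```bash
cat >> h.py <<'E'
def toolq(yawdeg):
    a=np.radians(yawdeg);c,s=np.cos(a),np.sin(a)
    M=np.array([[c,0,-s],[s,0,c],[0,-1,0]])  # columns x,y,z
    q=R.from_matrix(M).as_quat();return np.array([q[3],q[0],q[1],q[2]])
CO=np.array([494.2,-140.1,0]);CY=11.35
def cab(p,yaw=CY):
    a=np.radians(yaw);c,s=np.cos(a),np.sin(a);p=np.asarray(p,float)
    return CO+np.array([c*p[0]-s*p[1],s*p[0]+c*p[1],p[2]])
E
python3 - <<'E'
from h import *;from rig import bot
np.set_printoptions(precision=3,suppress=True)
st=bot.read_state();print(rot(st["tool_rot"]).as_matrix())
for y in(12.5,192.5,):
    for p in([464,262,260],[464,262,158],[464,262,340],cab([-5,0,340]),cab([-5,0,212]),cab([22,0,185])):
        q=bot.ik(p,toolq(y));print(y,np.round(p,1),None if q is None else np.array(q))
E
```

```text
[[ 0.305 -0.    -0.952]
 [ 0.952 -0.001  0.305]
 [-0.001 -1.     0.   ]]
12.5 [464 262 260] [ 0.445  0.254  1.556 -0.     1.331  0.227]
12.5 [464 262 158] [ 0.445  0.358  1.672 -0.     1.112  0.227]
12.5 [464 262 340] [ 0.445  0.208  1.429 -0.     1.505  0.227]
12.5 [ 489.3 -141.1  340. ] [-0.353  0.153  1.493 -0.     1.495 -0.571]
12.5 [ 489.3 -141.1  212. ] [-0.353  0.245  1.683 -0.     1.213 -0.571]
12.5 [ 515.8 -135.8  185. ] [-0.326  0.326  1.645 -0.     1.17  -0.544]
192.5 [464 262 260] None
192.5 [464 262 158] None
192.5 [464 262 340] None
192.5 [ 489.3 -141.1  340. ] None
192.5 [ 489.3 -141.1  212. ] None
192.5 [ 515.8 -135.8  185. ] None
```

```bash
python3 - <<'E'
from h import *;from rig import bot
import cv2
bot.move_to([464,262,235],toolq(12.5)); print(bot.read_state()["clock"])
bot.move_gripper(45)
bot.servo_line([464,262,195],speed=100)
for n in("scene","top"):
    c=bot.read_camera(n);np.savez(f"pics/{n}1.npz",**c)
s=bot.read_state();print(s["clock"],s["ee_pos"],s["grip_width"],s["ft_force"])
a,b=[load(n)["image"] for n in("scene1","top1")]
f=lambda im:(np.clip(im/255.,0,1)**.5*255).astype(np.uint8)
cv2.imwrite("pics/g1.png",np.hstack([cv2.resize(f(a[120:250,200:300]),None,fx=4,fy=4,interpolation=2),cv2.resize(f(b[150:280,200:300]),None,fx=4,fy=4,interpolation=2)]))
E
```

```text
1.5667
2.6917 [464.31157245 262.12306827 195.80683246] 44.96502133813802 [ 0.64182434 -0.22820981  0.09995953]
```

View pics/g1.png

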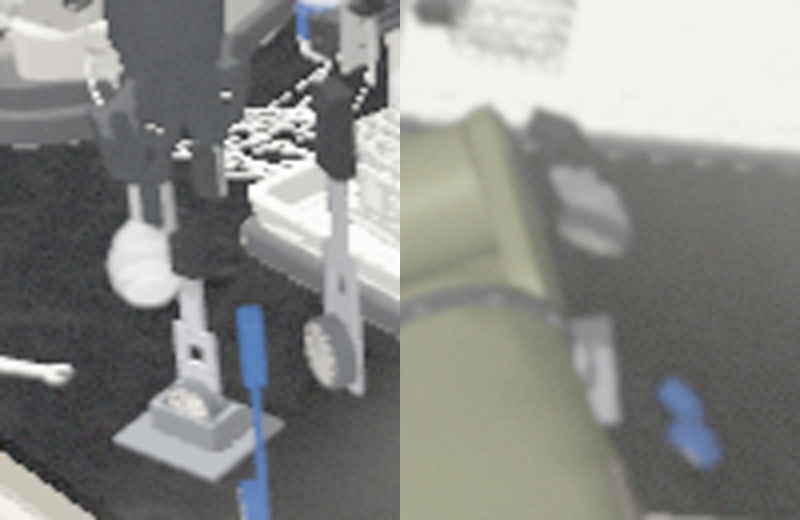

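The fingers sit on both sides of the handle top (handle near scene crop 200,240, left finger at 130, right at 210). I go down and grip.

```bash
python3 - <<'E'
from h import *;from rig import bot
np.set_printoptions(precision=2,suppress=True)
def st(t):
    s=bot.read_state();print(t,round(s["clock"],2),s["ee_pos"],s["ft_force"],round(s["grip_width"],1))
hit=bot.servo_line([464,262,158],speed=70,until_force=8);st(hit)
if not hit:
    bot.move_gripper(10,grip_force=45);st("grip")
    hit=bot.servo_line([464,262,185],speed=40,until_force=10);st(hit)
    if not hit:
        bot.servo_line([464,262,335],speed=150);st("up")
E
```

```text
False 3.37 [464.11 262.05 158.09] [ 0.15 -0.15 -0.35] 45.2
grip 3.74 [464.11 262.09 158.44] [-1.57 -1.13  4.99] 13.2
False 4.57 [463.92 261.94 184.8 ] [ 0.38 -0.25 -1.27] 13.2
up 5.72 [463.83 261.9  334.02] [ 0.03  0.02 -2.41] 13.6
```

```bash
python3 - <<'E'
from h import *;from rig import bot
import cv2
np.set_printoptions(precision=2,suppress=True)
mid=[495,60,335]
bot.servo_line(cab([-8,0,335]),toolq(CY),speed=220)
bot.dwell(0.3)
for n in("scene","top"):
    c=bot.read_camera(n);np.savez(f"pics/{n}2.npz",**c)
s=bot.read_state();print(s["clock"],s["ee_pos"],cab([-8,0,335]),s["ft_force"],s["grip_width"])
a,b=[load(n)["image"] for n in("scene2","top2")]
f=lambda im:(np.clip(im/255.,0,1)**.5*255).astype(np.uint8)
cv2.imwrite("pics/g2.png",np.hstack([cv2.resize(f(a[130:270,310:410]),None,fx=4,fy=4,interpolation=2),cv2.resize(f(b[150:290,330:430]),None,fx=4,fy=4,interpolation=2)]))
E
```

```text
8.1083 [ 486.38 -141.55  334.99] [ 486.36 -141.67  335.  ] [-0.32 -1.08 -0.64] 13.824269165824237
```

View pics/g2.png

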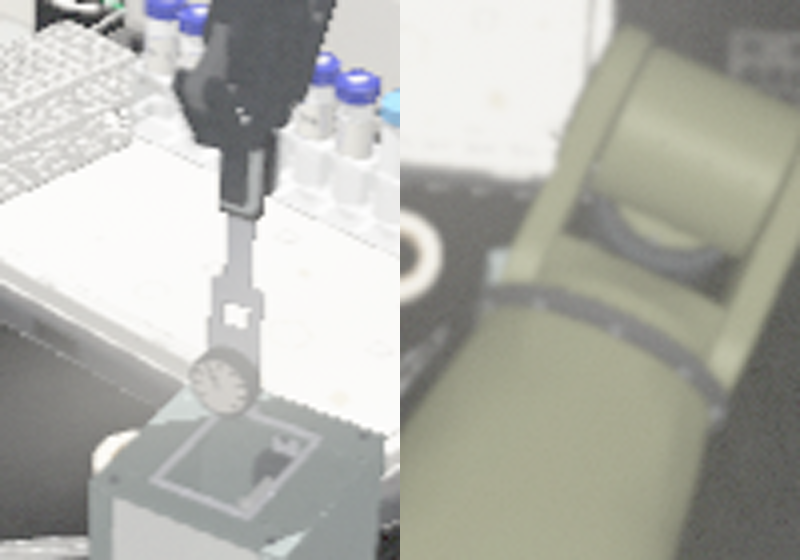

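```bash
cat > inh.py <<'E'
from h import *;import cv2,sys
np.set_printoptions(precision=2,suppress=True,linewidth=150)
n=sys.argv[1];T=np.array(eval(sys.argv[2]));yaw=float(sys.argv[3])
c=load(n);P=unproj(c);a=np.radians(yaw)
A=np.array([[np.cos(a),-np.sin(a),0],[np.sin(a),np.cos(a),0],[0,0,1]])
g=(P-T)@A+[0,0,152]
near=(abs(g[...,0])<25)&(abs(g[...,1])<35)&(c["depth"]>0)
for z0,z1 in((-8,4),(4,40),(42,51),(70,78),(84,118),(126,172)):
    m=near&(g[...,2]>z0)&(g[...,2]<z1);q=g[m]
    if len(q)>4: print(z0,z1,len(q),"x",np.percentile(q[:,0],[5,50,95]),"y",np.percentile(q[:,1],[3,50,97]),"mean y",q[:,1].mean(),"zmin",q[:,2].min())
k=6;u0,v0=np.round(proj(c,T-[0,0,80])[0]-[45,50]).astype(int)
im=cv2.resize(c["image"][v0:v0+100,u0:u0+90],None,fx=k,fy=k,interpolation=2)
def d(pts,col):
    w=(np.array(pts)-[0,0,152])@A.T+T;q=(proj(c,w)-[u0,v0]+.5)*k
    cv2.polylines(im,[np.round(q).astype(int)],True,col,1,cv2.LINE_AA)
def pz(x,y,z0,z1): return [[x,-y,z0],[x,y,z0],[x,y,z1],[x,-y,z1]]
d(pz(-2,16,40,80),(255,0,255));d(pz(-2,8,52,68),(0,0,255));d(pz(-2,8,80,124),(255,0,255))
th=np.linspace(0,2*np.pi,40);d(np.c_[-14+0*th,20*np.cos(th),20+20*np.sin(th)],(0,200,0))
cv2.imwrite("pics/inh_%s.png"%n,im)
E
python3 inh.py scene2 "[486.38,-141.55,334.99]" 11.35
```

```text
-8 4 6 x [-12.66  -4.82   2.26] y [-12.71  -7.5    6.04] mean y -5.699942567627186 zmin -1.4871150011894088
4 40 252 x [-15.47 -12.57  -0.96] y [-16.35  -0.65  18.92] mean y 0.08393890679115841 zmin 4.156602542403675
42 51 44 x [-3.25 -1.05  1.28] y [-12.64   2.88  19.05] mean y 2.3766647409528727 zmin 42.02860216302895
70 78 43 x [-4.46 -1.76  1.6 ] y [-12.78   2.93  17.73] mean y 2.1300796984934784 zmin 70.89083958679407
84 118 103 x [-3.64 -1.03  1.53] y [-5.8   1.39 10.77] mean y 1.6084036593035413 zmin 84.2039007677256
126 172 248 x [-20.26 -11.64  11.13] y [-11.91  -7.6    6.77] mean y -5.321931286430552 zmin 126.5042389521775
```

View pics/inh_scene2.png

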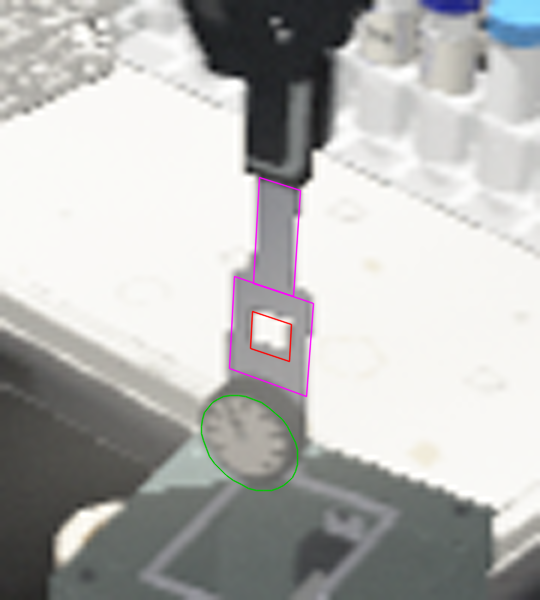

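Scene view: the gauge hangs straight in the gripper. The eye (crop ~271,330) sits about 1.5 mm toward +y of the TCP, so I correct for that. I lower it through the hatch and press gently on the pin.

```bash
cat >> h.py <<'E'
def favg(bot,n=6):
    F=[];
    for _ in range(n): bot.dwell(0.03);F.append(bot.read_state()["ft_force"])
    a=np.radians(CY);c,s=np.cos(a),np.sin(a);f=np.mean(F,0)
    return np.array([c*f[0]+s*f[1],-s*f[0]+c*f[1],f[2]])
def tcab(bot):
    s=bot.read_state();p=np.array(s["ee_pos"])-CO;a=np.radians(CY);c,q=np.cos(a),np.sin(a)
    return round(s["clock"],2),np.array([c*p[0]+q*p[1],-q*p[0]+c*p[1],p[2]])
E
python3 - <<'E'
from h import *;from rig import bot
np.set_printoptions(precision=2,suppress=True)
Y=-1.5
bot.servo_line(cab([-8,Y,335]),speed=60)
print("free",favg(bot))
h=bot.servo_line(cab([-8,Y,250]),speed=90,until_force=5);print(h)
h=h or bot.servo_line(cab([-8,Y,216]),speed=50,until_force=5);print(h,tcab(bot),favg(bot))
if not h:
  for x in(0,5,8,11,14):
    if bot.servo_line(cab([x,Y,216]),speed=20,until_force=5): print("hit");break
    print(x,tcab(bot),favg(bot))
E
```

```text
free [-0.25 -0.35 -1.47]
False
False (10.48, array([ -7.87,  -1.56, 216.27])) [-0.07  0.18 -1.08]
0 (11.23, array([  0.02,  -1.47, 215.9 ])) [ 0.13  0.19 -1.61]
5 (11.83, array([  5.08,  -1.47, 215.94])) [-0.09  0.24 -1.67]
8 (12.33, array([  8.09,  -1.48, 215.95])) [-0.39 -0.01 -1.51]
11 (12.83, array([ 11.05,  -1.5 , 215.95])) [-0.68  0.16 -1.29]
14 (13.33, array([ 14.06,  -1.51, 215.96])) [-1.04 -0.42 -1.52]
```

```bash
python3 - <<'E'
from h import *;from rig import bot
np.set_printoptions(precision=2,suppress=True)
Y=-1.5
for z in np.arange(213,185,-2.):
    h=bot.servo_line(cab([14,Y,z]),speed=20,until_force=4)
    f=favg(bot,8);print(h,z,tcab(bot),f)
    if h: break
    if f[0]>-0.3 and z<209: print("through?");break
import cv2
c=bot.read_camera("scene");np.savez("pics/scene3.npz",**c)
cv2.imwrite("pics/g3.png",cv2.resize(c["image"][190:320,320:420],None,fx=4,fy=4,interpolation=2))
E
```

```text
False 213.0 (14.1, array([ 13.99,  -1.49, 213.01])) [-1.01 -0.16 -2.12]
False 211.0 (14.62, array([ 13.98,  -1.49, 210.97])) [-1.25 -0.25 -2.08]
False 209.0 (15.13, array([ 13.99,  -1.47, 208.99])) [-1.33 -0.04 -2.57]
False 207.0 (15.65, array([ 14.01,  -1.49, 207.  ])) [-1.18 -0.   -2.1 ]
False 205.0 (16.17, array([ 13.98,  -1.5 , 204.98])) [-0.74 -0.28 -2.07]
False 203.0 (16.68, array([ 13.97,  -1.5 , 202.98])) [-1.17 -0.34 -2.12]
False 201.0 (17.2, array([ 13.98,  -1.47, 200.97])) [-1.02  0.26 -2.48]
False 199.0 (17.72, array([ 14.  ,  -1.47, 198.97])) [-1.17  0.01 -1.88]
False 197.0 (18.23, array([ 13.99,  -1.48, 196.97])) [-1.33 -0.22 -2.19]
False 195.0 (18.75, array([ 13.98,  -1.5 , 194.94])) [-0.57 -0.02 -3.04]
False 193.0 (19.27, array([ 14.  ,  -1.5 , 192.99])) [-0.68 -0.24 -2.9 ]
False 191.0 (19.78, array([ 14.04,  -1.51, 191.06])) [-0.12  0.06 -1.6 ]
through?
```

View pics/g3.png

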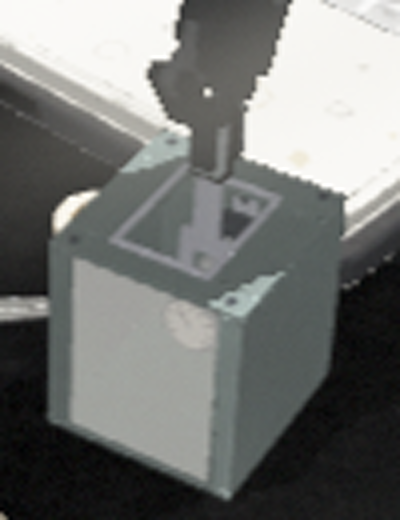

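```bash
python3 - <<'E'
from h import *;from rig import bot
np.set_printoptions(precision=2,suppress=True)
Y=-1.5
h=bot.servo_line(cab([14,Y,189.3]),speed=20,until_force=3);print(h,tcab(bot),favg(bot,8))
if not h:
  for x in(17,20,23):
    h=bot.servo_line(cab([x,Y,189.3]),speed=20,until_force=3)
    print(h,x,tcab(bot),favg(bot,8))
    if h:break
E
```

```text
False (20.08, array([ 13.95,  -1.47, 189.16])) [-0.19 -0.28 -1.46]
False 17 (20.65, array([ 17.11,  -1.45, 189.25])) [-0.2  -0.5  -1.39]
False 20 (21.22, array([ 20.09,  -1.48, 189.25])) [-0.4   0.16 -1.34]
False 23 (21.78, array([ 23.13,  -1.48, 189.28])) [ 0.06 -0.25 -1.33]
```

```bash
python3 - <<'E'
from h import *;from rig import bot
np.set_printoptions(precision=2,suppress=True)
Y=-1.5
b=favg(bot,10);print(b)
h=bot.servo_line(cab([23,Y,178]),speed=8,until_force=3)
t,p=tcab(bot);f=favg(bot,8);print(h,t,p,f-b)
if h:
  z=p[2]
  for i in range(14):
    d=(f-b)[2]
    if d>7.6: break
    z-=0.25 if d<6 else 0.12
    bot.servo_line(cab([23,Y,z]),speed=5);f=favg(bot,6);print(round(z,2),tcab(bot)[1],f-b)
  bot.dwell(0.4);print("hold",tcab(bot),favg(bot,8)-b)
E
```

```text
[-0.11 -0.23 -1.47]
True 23.17 [ 23.03  -1.51 183.92] [ 0.25 -0.09  7.01]
183.8 [ 23.07  -1.54 183.91] [0.08 0.17 5.78]
183.55 [ 23.12  -1.55 183.81] [0.02 0.68 7.6 ]
hold (24.74, array([ 23.12,  -1.55, 183.81])) [0.17 0.27 7.54]
```

```bash
python3 - <<'E'
from h import *;from rig import bot
np.set_printoptions(precision=2,suppress=True)
Y=-1.5
bot.servo_line(cab([23,Y,188]),speed=30);b=favg(bot,8);print(tcab(bot),b)
e=[]
for s in(1,-1):
    bot.servo_line(cab([23,Y+s*2.5,188]),speed=20)
    h=bot.servo_line(cab([23,Y+s*8,188]),speed=5,until_force=2)
    t,p=tcab(bot);print(h,t,p,favg(bot,3)-b);e.append(p[1])
    bot.servo_line(cab([23,Y,188]),speed=25)
print("centre",np.mean(e),tcab(bot),favg(bot,6)-b)
E
```

```text
(25.57, array([ 22.92,  -1.47, 187.78])) [ 0.07  0.21 -1.64]
True 26.37 [ 22.87   2.32 187.68] [ 0.62 -2.13  1.12]
True 27.98 [ 22.78  -8.56 187.41] [-0.27 -0.57  0.04]
centre -3.1165748659442647 (28.51, array([ 23.04,  -1.35, 188.02])) [ 0.15 -0.34  0.13]
```

Feeling sideways gives a free play of 10.9 mm (10 expected), centred at y=-3.1. I centre there, tug again, relieve the load, and then look before letting go.

```bash
python3 - <<'E'
from h import *;from rig import bot
import cv2
np.set_printoptions(precision=2,suppress=True)
Y=-3.1
bot.servo_line(cab([23,Y,187]),speed=20);b=favg(bot,8);print(b)
h=bot.servo_line(cab([23,Y,178]),speed=6,until_force=3)
t,p=tcab(bot);f=favg(bot,6);print(h,t,p,f-b)
if h:
  z=p[2]
  for i in range(12):
    d=(f-b)[2]
    if d>7.7: break
    z-=0.25 if d<6 else 0.1
    bot.servo_line(cab([23,Y,z]),speed=5);f=favg(bot,6);print(round(z,2),tcab(bot)[1],f-b)
  bot.dwell(0.6);print("hold",tcab(bot),favg(bot,8)-b)
  for i in range(10):
    z+=0.2;bot.servo_line(cab([23,Y,z]),speed=8);f=favg(bot,5);print(round(z,2),(f-b)[2])
    if (f-b)[2]<1.6: break
c=bot.read_camera("scene");np.savez("pics/scene4.npz",**c)
cv2.imwrite("pics/g4.png",cv2.resize(c["image"][190:320,320:420],None,fx=4,fy=4,interpolation=2))
print(tcab(bot))
E
```

```text
[ 0.13 -0.05 -1.56]
True 29.94 [ 23.06  -3.1  183.94] [0.05 0.04 6.92]
183.84 [ 23.06  -3.15 183.95] [0.11 0.13 5.66]
183.59 [ 23.1   -3.14 183.83] [-0.06  0.08  7.43]
183.49 [ 23.13  -3.17 183.78] [-0.19  0.09  7.93]
hold (32.1, array([ 23.14,  -3.16, 183.8 ])) [-0.09  0.52  8.2 ]
183.69 7.027085657342976
183.89 6.138501692716253
184.09 4.6313038910018705
184.29 2.703957272455732
184.49 1.073597757774007
(34.5, array([ 22.9 ,  -3.05, 184.35]))
```

View pics/g4.png

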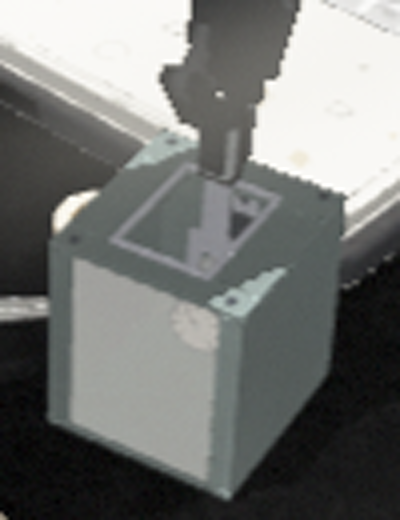

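```bash
python3 - <<'E'
from h import *;from rig import bot
import cv2
np.set_printoptions(precision=2,suppress=True)
bot.move_gripper(50);print(tcab(bot),favg(bot,5))
bot.dwell(0.5)
for n in("scene","top"):
    c=bot.read_camera(n);np.savez(f"pics/{n}5.npz",**c)
c=load("scene5");cv2.imwrite("pics/g5.png",cv2.resize(c["image"][180:310,320:420],None,fx=4,fy=4,interpolation=2))
E
```

```text
(34.94, array([ 22.99,  -3.09, 184.48])) [ 0.13 -0.35 -0.2 ]
```

View pics/g5.png

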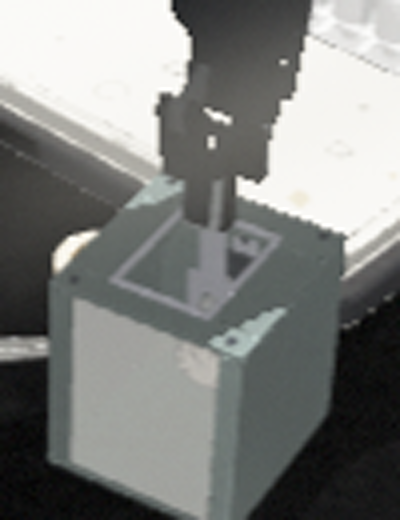

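The gauge is hanging with the handle clear of the open fingers. I retreat upward and check.

```bash
python3 - <<'E'
from h import *;from rig import bot
import cv2
np.set_printoptions(precision=2,suppress=True)
h=bot.servo_line(cab([23,-3.1,235]),speed=60,until_force=4);print(h,tcab(bot))
if not h:
    bot.servo_line(cab([23,-3.1,300]),speed=150)
    bot.servo_line(cab([-60,90,330]),speed=200)
for i in range(2):
    bot.dwell(0.5)
    for n in("scene","top"):
        c=bot.read_camera(n);np.savez(f"pics/{n}{6+i}.npz",**c)
print(tcab(bot),favg(bot,4))
a,b=load("scene7"),load("top7")
print("diff",np.abs(load("scene6")["image"][180:310,320:420].astype(int)-a["image"][180:310,320:420]).max())
cv2.imwrite("pics/g6.png",np.hstack([cv2.resize(a["image"][180:310,320:420],None,fx=4,fy=4,interpolation=2),cv2.resize(b["image"][170:300,330:430],None,fx=4,fy=4,interpolation=2)]))
cv2.imwrite("pics/s6.png",a["image"])
P=unproj(a);r=np.radians(CY);A=np.array([[np.cos(r),-np.sin(r),0],[np.sin(r),np.cos(r),0],[0,0,1]])
q=(P-CO)@A;m=(abs(q[...,0]-20)<30)&(abs(q[...,1])<25)
for z0,z1 in((105,111),(118,135),(140,152),(158,170),(170,185),(185,200),(200,215)):
    w=q[m&(q[...,2]>z0)&(q[...,2]<z1)]
    if len(w): print(z0,z1,len(w),np.median(w,0),np.percentile(w,[3,97],axis=0).ravel())
E
```

```text
False (36.7, array([ 22.87,  -3.02, 234.57]))
(39.27, array([-60.01,  90.  , 330.  ])) [-0.08  0.21 -0.17]
diff 34
105 111 36 [ 24.65   0.93 107.88] [ 18.33  -8.08 105.37  49.71  14.47 110.46]
118 135 41 [ 18.97   0.55 127.54] [ 14.93  -8.11 118.83  21.04   8.95 134.83]
140 152 64 [ 36.15  -5.82 143.62] [ 15.59 -22.32 140.33  48.87   8.21 151.03]
158 170 44 [ 10.69  -2.5  164.87] [  8.26 -11.65 158.85  21.64  11.68 169.87]
170 185 60 [ 10.11  -3.13 177.14] [  6.38 -11.49 170.91  21.36  11.68 184.26]
185 200 61 [  8.55  -2.41 192.08] [  5.68 -11.48 185.65  18.21  12.09 199.49]
200 215 51 [ 11.93  -0.66 203.12] [  6.5  -11.17 200.81  19.11  11.14 206.16]
```

View pics/g6.png

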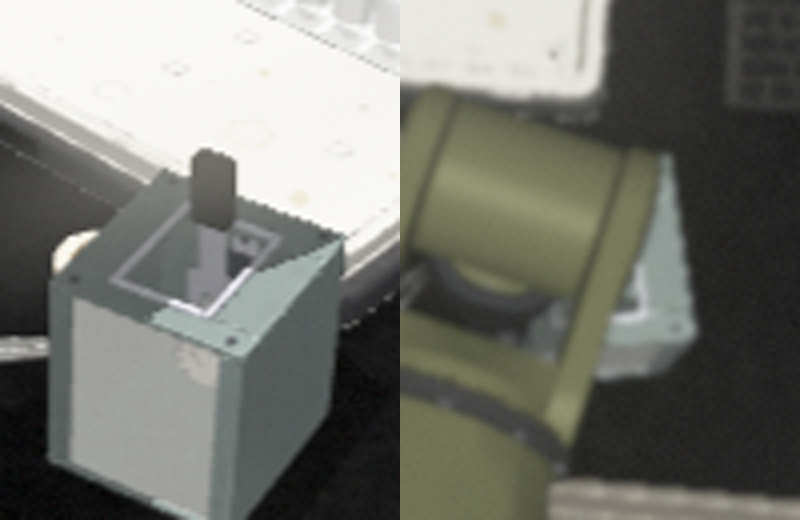

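View pics/s6.png

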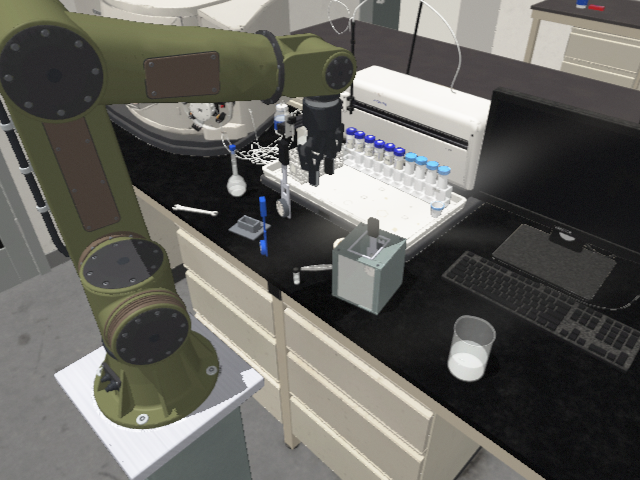

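```bash
python3 - <<'E'
from h import *;from rig import bot
bot.dwell(2.0)
c=bot.read_camera("scene");np.savez("pics/scene8.npz",**c)
I=[load(f"scene{k}")["image"].astype(int) for k in(6,7,8)]
for nm,s in dict(handle=np.s_[210:275,360:385],static=np.s_[330:395,440:465],items=np.s_[130:290,160:330]).items():
    print(nm,[np.abs(I[a][s]-I[b][s]).mean().round(2) for a,b in((0,1),(1,2),(0,2))])
r=np.radians(CY);A=np.array([[np.cos(r),-np.sin(r),0],[np.sin(r),np.cos(r),0],[0,0,1]])
for k in(6,7,8):
    q=(unproj(load(f"scene{k}"))-CO)@A;m=(abs(q[...,0]-20)<30)&(abs(q[...,1])<25)
    print(k,[np.round(np.mean(q[m&(q[...,2]>a)&(q[...,2]<b)],0),1) for a,b in((118,135),(160,198))])
print(bot.read_state()["clock"])
E
```

```text
handle [np.float64(0.77), np.float64(0.77), np.float64(0.8)]
static [np.float64(1.67), np.float64(1.62), np.float64(1.66)]
items [np.float64(1.53), np.float64(1.51), np.float64(1.55)]
6 [array([ 19.5,   0.3, 126.5]), array([ 11. ,  -1.8, 179.3])]
7 [array([ 18.8,   0.3, 127.1]), array([ 10.8,  -1.7, 179.3])]
8 [array([ 19.1,  -0.3, 126.7]), array([ 10.7,  -1.9, 179.3])]
41.4583
```

```bash
python3 - <<'E'
from rig import bot
bot.finish_job();print(bot.read_state()["clock"])
E
```

```text
the job is handed in; nothing more can be done
the job is handed in; nothing more can be done
```

The gauge is hanging by its eye on the pin inside the cabinet. The job was handed in at about 41.5 s of the 56 s allowed.

- **Finding the pin:** I took the smaller grey gauge out of its stand and lowered it through the hatch with no contact force felt. I pressed it on the pin with about 1.2 N and slid it down. The head sprang through at an eye height of about 99 mm, which agrees with the roughly 98 mm I had measured from the depth images.
- **Sideways centring:** I felt both sides of the eye. The free play was 10.9 mm against 10 mm expected. I then shifted 1.6 mm to the centre.
- **Tug:** I pulled down about 7.6 N, then again after centring, holding 8.2 N. The highest averaged reading was 8.2 N, and I did not log any brief peak between readings. I eased off to about the gauge's own weight before letting go.
- **Last checks:** Pictures over about 2.5 s show the gauge still, its handle above the rim and the gripper clear. By calculation its lower edge is about 28 mm above the cabinet floor. The other things look unmoved in the last picture.

One check is not perfect: the gauge leans about 5° forward (toward the window). I took this for its natural hang with the heavier dial in front and did not correct it.

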